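Close down the sauce warmer

TASK

Service is over, so close down the sauce warmer: turn its dial anticlockwise fully to off, and clear the cheese shaker off the cork trivet, standing it upright on the bare counter. Then lift the sauce pot out of the well and set it down upright and wholly on the trivet, without tipping or dropping it, and after that slide the metal cover fully shut over the empty well. Leave everything else on the counter where it is.

Things in the scene. Friction and masses are not known exactly. Their poses are not given: they have to be found in the camera images.
- warmer: fixed stainless sauce warmer, a box 300 (x) x 190 (y) mm whose deck is 63 mm high; origin at the centre of its underside, on the counter; its +x points to its back, +y to the side with the black control strip. The round well is near its front; the cover is parked on two rails over the rear deck. The rails stand 12 mm above the deck; only the dial and the cover's grip stand higher
- well (a point): centre of the floor of the warmer's round well, at (-78, -22, 28) mm in the warmer's frame; axes as the warmer's. The well is 112 mm across and 35 mm deep, its mouth level with the deck; the pot stands on its floor with about 4 mm play all round
- cover (a joint): flat metal sliding cover, 134 x 126 x 4 mm: its travel in m, 0 = fully open (at the back), 0.150 = fully shut over the well, against its stop; as the value grows it moves along the warmer's -x. Slides with about 1.5 N of friction and stays where it is left. The pot blocks it while standing in the well
- cover_grip (a point): point in the black grip bar that stands up in the middle of the cover, moving with it; axes as the warmer's. The bar is 12 mm thick along the warmer's x, 44 mm long along its y; its top is 11 mm above this point, the cover's sheet 19 mm below it. At travel 0 the point is at (72, -22, 88) mm in the warmer's frame
- dial (a joint): the warmer's black dial: its angle in rad, 0 = off (against its stop, white line on the bar towards the red mark, to the warmer's front), growing clockwise seen from above to 1.6. Turns with light friction (0.04 N m) and stays where it is left
- dial_grip (a point): point on the dial's axis, at the height to grip it, (45, 70, 94) mm in the warmer's frame; turns with the dial. The dial's grip is an upright bar 38 mm long along this point's x and 14 mm thick along its y; its top is 10 mm above this point, the dial's round foot (37 mm across) begins 20 mm below it
- pot: loose steel sauce pot with a fixed lid and a rigid bow handle, about 0.6 kg (hidden, 0.45 to 0.75): 104 mm across (109 at the rim), 105 mm high to the top of the lid; origin at the centre of its underside, z up. The bow rises from the two sides at the pot's y = +-58 mm and carries a black round grip above the middle
- pot_grip (a point): middle of the pot's black round grip, 152 mm above its underside on its axis, axes as the pot's: 17 mm thick, 74 mm long along the pot's y; free space of 39 mm below it down to the lid
- trivet: fixed round cork trivet, 160 mm across, 10 mm thick; origin at the centre of its underside
- shaker: loose clear glass cheese shaker, white inside, with a grey perforated top, 90 mm high, body 44 mm across up to 74 mm, 34 mm across above, 0.1 kg; origin at the centre of its underside, z up. Found standing on the trivet
- plate_0: a plate near the top of the fixed stack of white plates, which is 301 mm across and stands from the counter up to 200 mm; origin at the plate's centre. The counter in front of the stack (towards the robot) is bare
- timer: bystander, loose, to be left alone: red and white wind-up kitchen timer, 70 mm across, 51 mm high; origin at the centre of its underside
- squeeze_a: bystander, loose, to be left alone: red squeeze bottle with a slate-blue nozzle, 56 mm across, 177 mm high; origin at the centre of its underside
- squeeze_b: bystander, loose, to be left alone: second red squeeze bottle, 56 mm across, 177 mm high; origin at the centre of its underside
- pad: bystander, loose, to be left alone: purple order pad, 150 x 94 mm, 14 mm thick; origin at the centre of its underside
- bell: bystander, loose, to be left alone: counter bell, 75 mm across, 60 mm high; origin at the centre of its underside

How it is judged:
By the outcome, as a careful person would: the job done as asked, in the order asked, and still so for the second after the job is handed in, with the robot touching nothing.
It also fails if it takes over 72 s, if anything falls off the work surface, if the arm or the gripper's body presses on something with over 40 N, if the wrist force passes 120 N, or if a joint passes its speed limit or range.

ROBOT

A 6-joint arm with a two-finger parallel gripper is mounted at the origin on a cart in front of the work surface, level with it; the furniture and walls round the work are solid. World frame = base frame: x ahead of the robot, y to its left, z up, the work surface at z = 0. Lengths are in mm, angles in rad, forces in N, time in s.
With the tool pointing down it reaches from about 350 to 800 mm from the base axis. Payload 7.3 kg.
Tool frame: the origin (TCP) lies between the finger pads; the fingertips stand 19 mm ahead of it and the grasp point (between the pads) is the TCP; z points along the fingers, y is the line along which they close (so a half turn about z gives the same grasp; the last joint's range is limited). The gripper opens to 85 mm and grips with 20 to 120 N. Pads are 22 mm wide; open, the fingers measure 114 mm over their backs; the gripper's body (76 mm by 85 mm) begins 54 mm behind the grasp point. The pads swing forward as they close: fully open they stand 13 mm farther back than shut.
Start: joints at [1.028, 0.342, 1.524, -0, 1.275, -0.146], TCP at [202.884, 484.234, 228.622] pointing down, gripper open.
Joint ranges: [-2.53, 2.53], [-0.77, 2.02], [0.04, 2.7], [-1, 4.14], [0.28, 2.66], [-3.11, 3.11]. Speed limits (rad/s): [2.57, 2.57, 3.14, 3.14, 3.14, 3.14].

INTERFACE

Orientations are given as a unit quaternion [w, x, y, z].
In Python, from rig import env, viewer gives the robot as it stands.
- The arm moves only by the tool step_arm, never from a script. Its argument "series" is one flat list of numbers, 7 for each row, row after row: the shift along the tool's x, y, z each as a share of 4 cm, from -1 to 1, then the turn, a rotation vector about the tool's x, y, z each as a share of 90 degrees, from -1 to 1, then the opening, from 0 (shut) to 1 (fully open). A call has exactly 10 rows; each row shifts and turns the commanded pose from where the row before left it, along the tool's axes as they then stand; what a row does not reach is not made up. A row lasts 1/8 s, in which the tool goes at most 62.5 mm and 10.7 degrees, less where a joint would pass 70% of its speed; a pose out of reach is approached as far as the arm can. A call with a number of a shift or a turn outside -1 to 1 is refused whole. A call with a gripper value outside its range is refused whole. The fingers move at their own pace and stop on an object; "force" is the grip in N (left out, the last holds). Time passes only in rows, so rows that do not move let the fingers close, or fill a call up. It gives the time, the measured TCP pose, the force, the opening and the grip force at its end, in the units of the state.
- env.get_obs(): the state, without advancing time (a new reading comes with each control period).
- viewer.grab_frame(name): name is "scene" or "top"; returns a dict with "pixels" (384x512x3 uint8, red, green, blue), "z_map" (384x512 float32, mm along the optical axis (not along the pixel's ray), 0 where there is no reading), "fx", "fy", "cx", "cy" (pixels), "origin" and "orientation" of the camera in the world. Camera axes: x right, y up, looking along -z (the intrinsics and any distortion apply to the point x, -y, -z); pixel columns grow to the right and rows downward; lengths in mm; the calibration is good to about 2 mm. A picture is of the moment at which its call begins.
- env.sign_off(): hands the job in; it is judged then, once.
The state is a dict: "time": time; "joint_pos": joint angles; "joint_velocities": joint speeds; "tau": joint torques, N m; "ee_pos": TCP position; "orientation": TCP orientation; "ft_force": force on the tool from outside, world axes, zero at the start; "torque": the same for the moment, N m; "gripper_width": opening from 0.0 (shut) to 1.0 (fully open); "grip_force": force on a finger pad.
Only numpy, scipy, OpenCV 4.12 (cv2) and the standard library are available. Lean on these libraries where they do the work, as an engineer would, in place of code of your own. Each camera call takes 0.05 s, during which the arm holds its last target. There are 200 camera calls.

## Working session

There is one attempt and no reset: what is moved stays moved. The work goes in short steps, Python scripts to look and compute and a tool call to move; the robot and the scene stay as the last step left them, time stands still between calls to the robot, and variables do not carry over. Pictures are saved under pics/ and viewed, at most 10 in all, crops included, and the job is handed in when it is done.

Besides the shell and the picture viewer there is one more tool, called after ">>>" as name(argument=value, ...) on one line, values as JSON. step_arm: Moves the arm, as the interface text tells. Its arguments: {"type":"object","properties":{"series":{"type":"array","items":{"type":"number","minimum":-1,"maximum":1}},"force":{"type":"number"}},"required":["series"]}

```bash
mkdir -p pics; ls; cat > h.py <<'E'
import numpy as np, cv2
from scipy.spatial.transform import Rotation as R
from rig import env, viewer
def rot(q): return R.from_quat([q[1],q[2],q[3],q[0]]).as_matrix()
def grab(n,save=None):
    f=viewer.grab_frame(n)
    if save: cv2.imwrite(save,cv2.cvtColor(f['pixels'],cv2.COLOR_RGB2BGR))
    return f
def cloud(f):
    z=f['z_map'];v,u=np.mgrid[:z.shape[0],:z.shape[1]]
    p=np.stack([(u-f['cx'])/f['fx']*z,-(v-f['cy'])/f['fy']*z,-z],-1)
    w=p@rot(f['orientation']).T+np.array(f['origin']); w[z==0]=np.nan
    return w
def ray(f,u,v,h):
    d=rot(f['orientation'])@np.array([(u-f['cx'])/f['fx'],-(v-f['cy'])/f['fy'],-1])
    o=np.array(f['origin']); return o+d*(h-o[2])/d[2]
E
python3 - <<'E'
from h import *
for n in('top','scene'):
    f=grab(n,f'pics/{n}0.png'); print({k:f[k] for k in f if k not in('pixels','z_map')})
    np.savez(f'{n}0.npz',**f)
print(env.get_obs())
E
```

```text
pics
{'fx': 382.98992130174787, 'fy': 382.98992130174787, 'cx': 252.73814947900598, 'cy': 190.49551955512553, 'origin': array([ 346.2084111 ,   23.41252864, 1350.74058372]), 'orientation': array([-0.53037771, -0.05921795,  0.08806108,  0.84109332])}
{'fx': 463.19130792679846, 'fy': 463.19130792679846, 'cx': 255.71794614351427, 'cy': 189.21352073809555, 'origin': array([-460.24766167, -776.92496657,  924.69893124]), 'orientation': array([ 0.78015496,  0.42398653, -0.22238841, -0.40266246])}
{'time': 0.1, 'joint_pos': array([ 1.02802409e+00,  3.42658411e-01,  1.52491381e+00, -1.76996203e-05,
        1.27542485e+00, -1.45988166e-01]), 'joint_velocities': array([-0.00160643,  0.00014791, -0.0016469 ,  0.00078008,  0.00084584,
        0.00077827]), 'tau': array([ 1.58849572e-03, -4.34447622e+01, -2.46492434e+01, -1.54483223e-04,
        4.65279620e-03, -4.95061715e-05]), 'ee_pos': array([202.67623927, 483.90429467, 227.99536674]), 'orientation': array([-2.29107845e-04,  1.97090584e-01,  9.80385031e-01, -6.63837821e-04]), 'ft_force': array([-1.17623638,  0.34357496,  0.20238993]), 'torque': array([ 0.03318768, -0.01111751, -0.00548185]), 'grip_force': 0.0, 'gripper_width': 1.0038616540154428}
```

View pics/top0.png

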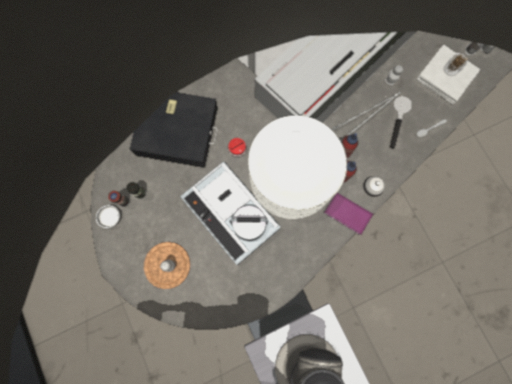

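View pics/scene0.png

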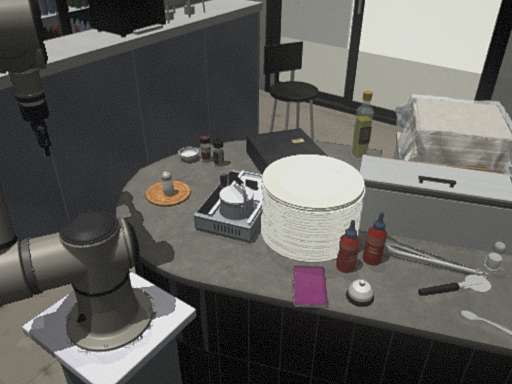

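The top view shows the warmer at about (230,212), the pot at (249,221), the trivet with the shaker at (167,265) and the plate stack at (297,165). The timer is at (237,146). The scene view confirms this layout. Next I'll measure the positions.

```bash
python3 - <<'E'
from h import *
f=dict(np.load('top0.npz')); W=cloud(f); im=f['pixels']; hsv=cv2.cvtColor(im,cv2.COLOR_RGB2HSV)
crop=im[155:295,135:355]; cv2.imwrite('pics/topc.png',cv2.cvtColor(cv2.resize(crop,None,fx=3.6,fy=3.6,interpolation=cv2.INTER_CUBIC),cv2.COLOR_RGB2BGR))
# trivet
m=((hsv[...,0]<18)&(hsv[...,1]>110)&(hsv[...,2]>90)).astype(np.uint8); m[:, :130]=0;m[:,200:]=0;m[:230]=0
c=max(cv2.findContours(m,0,2)[0],key=cv2.contourArea); e=cv2.fitEllipse(cv2.convexHull(c)); print('trivet',e,ray(f,*e[0],10))
print('rim radii',np.percentile([np.linalg.norm((ray(f,*p[0],10)-ray(f,*e[0],10))[:2]) for p in c],[5,50,95]))
def P(*a): print(*[np.round(x,1) if isinstance(x,np.ndarray) else x for x in a])
for (u,v) in [(167,265),(249,221),(230,205),(205,220),(237,146),(297,165),(200,310),(190,330)]: P((u,v),W[v,u])
# things by height near warmer
Z=W[...,2]; 
for lo,hi in [(55,68),(70,82),(85,92),(92,100),(100,109),(110,125),(150,175)]:
    mm=(Z>lo)&(Z<hi); mm[:,:180]=0; mm[:,282:]=0; mm[:160]=0; mm[265:]=0
    P(lo,hi,mm.sum(),np.nanmedian(W[mm],0))
E
```

```text
trivet ((166.57859802246094, 264.9267883300781), (43.112735748291016, 45.59558868408203), 31.02169418334961) [502.39781575 286.70352423  10.        ]
rim radii [72.21815023 74.70296972 76.43775384]
(167, 265) [491.2 268.   99.2]
(249, 221) [494.5 -26.7 189.7]
(230, 205) [586.8   2.9  70.7]
(205, 220) [577.8 100.8  64.1]
(237, 146) [ 777.8 -110.6   37.7]
(297, 165) [ 587.7 -236.9  198. ]
(200, 310) [316.7 243.7   4.6]
(190, 330) [ 220.7  494.3 -943.1]
55 68 2113 [558.9  43.   64.9]
70 82 1319 [604.1  19.   73.2]
85 92 52 [591.2 -92.8  88.4]
92 100 43 [624.1   7.4  97.5]
100 109 65 [596.3  86.5 103.9]
110 125 152 [508.3 -64.3 121.8]
150 175 32 [522.1 -89.2 172.1]
```

View pics/topc.png

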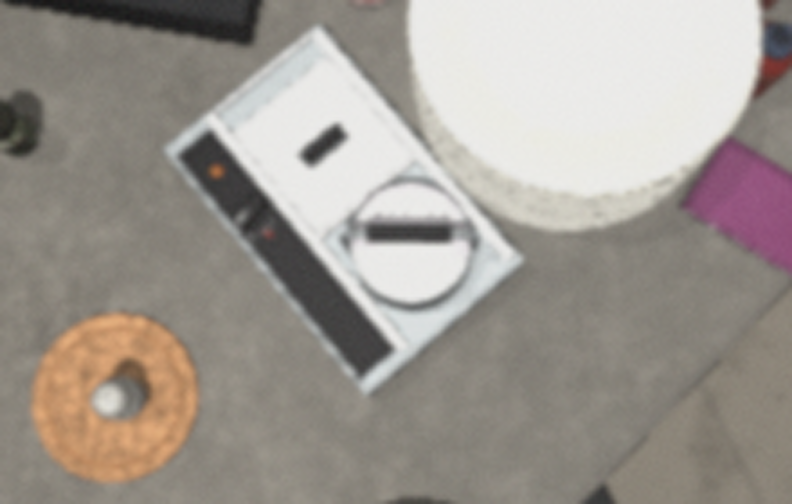

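The crop shows the warmer deck corners at crop (318,27), (522,258), (367,392) and (168,150). The pot grip runs from (365,232) to (452,232), the cover grip is at (324,145), the dial is near (253,215), and the shaker top is at (113,398).

```bash
cat >> h.py <<'E'
def P(*a): print(*[np.round(x,2) if isinstance(x,np.ndarray) else x for x in a])
E
python3 - <<'E'
from h import *
f=dict(np.load('top0.npz')); W=cloud(f); g=dict(np.load('scene0.npz')); G=cloud(g)
cr=np.array([(318,27),(522,258),(367,392),(168,150)],float); uv=(cr+.5)/3.6-.5+[135,155]
q=np.array([ray(f,u,v,63)[:2] for u,v in uv]); P(q, np.linalg.norm(q-np.roll(q,1,0),axis=1))
# model corners: back-right(-y), front-right, front-left(+y), back-left
M=np.array([(150,-95),(-150,-95),(-150,95),(150,95)],float)
A=M-M.mean(0);B=q-q.mean(0);th=np.arctan2((A[:,0]*B[:,1]-A[:,1]*B[:,0]).sum(),(A*B).sum())
c,s=np.cos(th),np.sin(th);Rw=np.array([[c,-s],[s,c]]);t=q.mean(0);P('warmer',t,th)
P('resid',q-(M@Rw.T+t))
for n,p in dict(well=(-78,-22),grip=(72,-22),dial=(45,70)).items(): P(n,Rw@np.array(p)+t)
for nm,C,F in(('top',W,f),('scene',G,g)):
    L=(C[...,:2]-t)@Rw; Z=C[...,2]
    for n,(x,y),lo,hi,r in [('dial',(45,70),94,112,32),('cgrip',(72,-22),90,106,35),('pgrip',(-78,-22),165,195,60),('lid',(-78,-22),110,140,60)]:
        m=(np.hypot(L[...,0]-x,L[...,1]-y)<r)&(Z>lo)&(Z<hi)
        if m.sum()<5: print(nm,n,m.sum());continue
        p=L[m]; w=C[m]; ev,V=np.linalg.eigh(np.cov(p.T)); P(nm,n,m.sum(),'L',p.mean(0),'mid',(p.max(0)+p.min(0))/2,'W',w.mean(0),'zmax',np.percentile(w[:,2],[50,90]),'axis',V[:,1],np.sqrt(ev))
# dark masks: pot grip, cover grip by ray
im=f['pixels'];v=im.max(2)
for n,(a,b,c0,d),h in [('pgrip',(230,264,215,224),182),('cgrip',(215,234,186,203),99)]:
    m=np.zeros(v.shape,np.uint8);m[c0:d,a:b]=v[c0:d,a:b]<110
    k=max(cv2.findContours(m,0,2)[0],key=cv2.contourArea);r=cv2.minAreaRect(k);bp=cv2.boxPoints(r)
    w=np.array([ray(f,*x,h)[:2] for x in bp]);P(n,r,'W',w.mean(0),'box',w,'L',(w.mean(0)-t)@Rw)
# shaker
for nm,C in(('top',W),('scene',G)):
    m=(np.hypot(C[...,0]-502,C[...,1]-287)<65)&(C[...,2]>78)&(C[...,2]<115);P(nm,'shaker',m.sum(),C[m].mean(0),(C[m].min(0)+C[m].max(0))/2)
# dial zoom both
def zoom(F,u,vv,r): 
    return cv2.resize(F['pixels'][vv-r:vv+r,u-r:u+r],(390,390),interpolation=cv2.INTER_CUBIC)
def proj(F,p):
    d=rot(F['orientation']).T@(np.array(p)-F['origin']);return int(F['cx']+F['fx']*d[0]/-d[2]),int(F['cy']-F['fy']*d[1]/-d[2])
dp=np.r_[Rw@np.array([45,70])+t,94];a=proj(f,dp);b=proj(g,dp);print(a,b)
cv2.imwrite('pics/dial.png',cv2.cvtColor(np.hstack([zoom(f,*a,16),zoom(g,*b,22)]),cv2.COLOR_RGB2BGR))
E
```

```text
[[ 737.02  -38.75]
 [ 449.92 -117.63]
 [ 400.68   65.44]
 [ 687.92  140.99]] [186.32 297.73 189.58 297.01]
warmer [568.89  12.51] 0.2632614729958968
resid [[-1.42  1.44]
 [ 1.15  0.62]
 [ 1.35  0.23]
 [-1.08 -2.29]]
well [499.3  -29.03]
grip [644.13  10.01]
dial [594.12  91.81]
top dial 54 L [45.43 71.09] mid [45.61 70.45] W [594.25  92.98 104.  ] zmax [103.95 107.98] axis [-0.19  0.98] [ 4.27 11.14]
top cgrip 49 L [ 52.66 -21.66] mid [ 52.86 -20.94] W [625.37   5.31  97.99] zmax [ 98.52 101.66] axis [-0.  1.] [ 3.58 12.39]
top pgrip 172 L [-76.23 -19.58] mid [-74.61 -18.87] W [500.38 -26.23 185.2 ] zmax [186.87 190.26] axis [0.65 0.76] [ 4.6  27.77]
top lid 724 L [-77.66 -17.89] mid [-75.45 -19.78] W [498.56 -24.98 129.07] zmax [129.24 133.61] axis [-0.79  0.61] [27.55 29.38]
scene dial 32 L [40.41 71.79] mid [40.05 67.33] W [589.22  92.34 100.42] zmax [101.35 105.38] axis [-0.28  0.96] [ 3.49 10.16]
scene cgrip 39 L [ 50.22 -23.24] mid [ 52.19 -22.5 ] W [623.42   3.14  95.56] zmax [95.54 99.11] axis [0. 1.] [ 3.71 12.63]
scene pgrip 120 L [-84.86 -27.06] mid [-80.2  -20.15] W [493.99 -35.7  182.73] zmax [184.18 188.31] axis [0.64 0.77] [ 4.3  28.43]
scene lid 580 L [-90.45 -24.36] mid [-80.08 -21.67] W [487.89 -34.55 126.5 ] zmax [127.51 132.34] axis [0.56 0.83] [26.59 29.02]
pgrip ((248.5, 219.0), (4.0, 23.0), 90.0) W [501.75 -28.29] box [[522.6    0.99]
 [492.09 -62.86]
 [480.94 -57.49]
 [511.38   6.22]] L [-75.44 -21.92]
cgrip ((224.2926788330078, 194.86585998535156), (3.904344320297241, 12.181553840637207), 51.34019470214844) W [620.91   6.16] box [[622.44  27.41]
 [632.34 -12.06]
 [619.35 -15.05]
 [609.52  24.36]] L [ 48.58 -19.67]
top shaker 94 [492.83 274.92  95.32] [493.84 276.02  94.08]
scene shaker 71 [487.46 269.72  90.64] [489.82 272.93  89.23]
(204, 213) (224, 177)
```

View pics/dial.png

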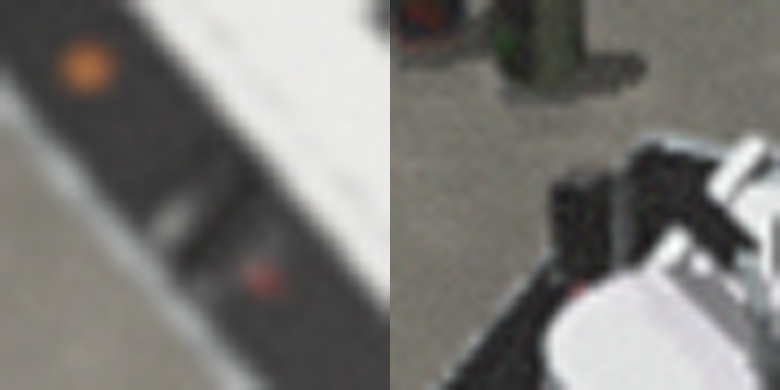

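The dial's white line points to the warmer's +y side, with the bar about 1.35 rad clockwise of off. The red mark is at zoom (262,280). I'll write a planning helper and check the free placing spot and the stack.

```bash
cat >> h.py <<'E'
TH=0.2633; T0=np.array([568.9,12.5])
def wm(x,y): c,s=np.cos(TH),np.sin(TH); return T0+[c*x-s*y,s*x+c*y]
def plan(x,y,z,psi=None):
    """totals in tool shares: shifts in the final orientation (turn first), turn about tool z"""
    o=env.get_obs(); p=np.array(o['ee_pos']); M=rot(o['orientation'])
    ps=np.degrees(np.arctan2(M[1,1],M[0,1])); psi=ps if psi is None else psi
    a=np.radians(psi); Y=np.array([np.cos(a),np.sin(a)]); X=np.array([-Y[1],Y[0]])
    d=np.array([x,y])-p[:2]
    P('at',p,'psi',round(ps,1),'tilt',round(np.degrees(np.arccos(-M[2,2])),2),'t',round(o['time'],2),'| sum x,y,z shares',np.array([d@X/40,d@Y/40,(p[2]-z)/40]),'turn z',round((ps-psi)/90,3))
E
python3 - <<'E'
from h import *
f=dict(np.load('top0.npz')); W=cloud(f); g=dict(np.load('scene0.npz'))
P('shaker top ray',ray(f,135+113.5/3.6-.5,155+398.5/3.6-.5,100))
m=(W[...,2]>190)&(W[...,2]<212)&(W[...,1]<-60);m[:,:240]=0;m[:100]=0;m[230:]=0
c,r=cv2.minEnclosingCircle(W[m][:,:2].astype(np.float32));P('stack',c,r,np.median(W[m][:,:2],0))
m=np.hypot(W[...,0]-400,W[...,1]-170)<60;P('spot z',np.nanpercentile(W[m][:,2],[0,50,100]))
P('dial',wm(45,70)); plan(*wm(45,70),140,26)
E
```

```text
shaker top ray [491.9  270.95 100.  ]
stack (597.0372314453125, -241.7978515625) 154.32647705078125 [ 594.71 -239.13]
spot z [-6.82  1.21 10.4 ]
dial [594.13  91.8 ]
at [202.68 483.9  228.  ] psi 67.3 tilt 0.08 t 0.1 | sum x,y,z shares [-13.1   4.5   2.2] turn z 0.459
```

>>> step_arm(series=[0,0,0,0,0,0.092,0.5,0,0,0,0,0,0.092,0.5,0,0,0,0,0,0.092,0.5,0,0,0,0,0,0.092,0.5,0,0,0,0,0,0.092,0.5,-1,0.3,0,0,0,0,0.5,-1,0.4,0,0,0,0,0.5,-1,0.4,0,0,0,0,0.5,-1,0.4,0,0,0,0,0.5,-1,0.3,0,0,0,0,0.5], force=30)

```text
time: 1.35
ee_pos: [355.8, 334.5, 228.3]
orientation: [-0.0, 0.531, 0.847, -0.0]
ft_force: [-0.5, -0.5, 0.1]
gripper_width: 0.498
grip_force: 0.0
```

>>> step_arm(series=[-1,0.3,0,0,0,0,0.5,-1,0.3,0,0,0,0,0.5,-1,0.3,0,0,0,0,0.5,-1,0.3,0,0,0,0,0.5,-1,0.3,0.2,0,0,0,0.5,-1,0.3,0.5,0,0,0,0.5,-1,0.3,0.5,0,0,0,0.5,-0.7,0.3,0.5,0,0,0,0.5,-0.3,0.2,0.5,0,0,0,0.5,0,0,0,0,0,0,0.5])

```text
time: 2.6
ee_pos: [587.3, 92.4, 138.4]
orientation: [-0.002, 0.531, 0.847, -0.001]
ft_force: [0.5, 0.4, -0.5]
gripper_width: 0.5
grip_force: 0.0
```

```bash
python3 - <<'E'
from h import *
plan(*wm(45,70),96,26)
E
```

```text
at [587.33  92.38 138.43] psi 25.8 tilt 0.25 t 2.6 | sum x,y,z shares [-0.09  0.15  1.06] turn z -0.002
```

>>> step_arm(series=[-0.1,0.15,0.3,0,0,0,0.5,0,0,0.3,0,0,0,0.5,0,0,0.3,0,0,0,0.5,0,0,0.13,0,0,0,0.5,0,0,0,0,0,0,0.3,0,0,0,0,0,0,0.15,0,0,0,0,0,0,0,0,0,0,0,0,0,0,0,0,0,0,0,0,0,0,0,0,0,0,0,0], force=25)

```text
time: 3.85
ee_pos: [595.5, 92.2, 99.8]
orientation: [0.0, 0.531, 0.847, 0.0]
ft_force: [0.4, 0.7, 2.8]
gripper_width: 0.145
grip_force: 24.8
```

```bash
python3 - <<'E'
from h import *
plan(*wm(45,70),96,26); o=env.get_obs(); P(o['ft_force'],o['torque'],o['gripper_width'],o['grip_force'])
E
```

```text
at [595.52  92.22  99.78] psi 25.9 tilt 0.05 t 3.85 | sum x,y,z shares [ 0.01 -0.04  0.09] turn z -0.001
[0.39 0.75 2.8 ] [ 0.18 -0.09  0.02] 0.14492918142017785 24.76367175579071
```

>>> step_arm(series=[0,0,0,0,0,-0.05,0,0,0,0,0,0,-0.1,0,0,0,0,0,0,-0.1,0,0,0,0,0,0,-0.1,0,0,0,0,0,0,-0.1,0,0,0,0,0,0,-0.1,0,0,0,0,0,0,-0.1,0,0,0,0,0,0,-0.1,0,0,0,0,0,0,-0.1,0,0,0,0,0,0,0,0])

```text
time: 5.1
ee_pos: [595.3, 91.7, 99.7]
orientation: [0.0, -0.107, 0.994, -0.0]
ft_force: [0.6, -1.9, 4.5]
gripper_width: 0.143
grip_force: 25.0
```

```bash
python3 - <<'E'
from h import *
plan(*wm(45,70),96,105); o=env.get_obs(); P(o['ft_force'],o['torque'],o['gripper_width'],o['grip_force'])
E
```

```text
at [595.29  91.67  99.73] psi 102.3 tilt 0.03 t 5.1 | sum x,y,z shares [0.03 0.01 0.09] turn z -0.03
[ 0.59 -1.92  4.46] [-0.34  0.15  0.01] 0.14263347133553675 25.022605724661844
```

>>> step_arm(series=[0,0,0,0,0,-0.02,0,0,0,0,0,0,-0.02,0,0,0,0,0,0,-0.02,0,0,0,0,0,0,-0.02,0,0,0,0,0,0,0,0,0,0,0,0,0,0,0,0,0,0,0,0,0,0,0,0,0,0,0,0,0,0,0,0,0,0,0,0,0,0,0,0,0,0,0])

```text
time: 6.35
ee_pos: [595.3, 91.7, 99.7]
orientation: [0.0, -0.169, 0.986, -0.0]
ft_force: [-2.8, -3.3, 5.6]
gripper_width: 0.145
grip_force: 27.7
```

```bash
python3 - <<'E'
from h import *
plan(*wm(45,70),96,105); o=env.get_obs(); P(o['ft_force'],o['torque'],o['gripper_width'],o['grip_force'])
E
```

```text
at [595.31  91.72  99.74] psi 109.5 tilt 0.02 t 6.35 | sum x,y,z shares [0.03 0.01 0.09] turn z 0.05
[-2.84 -3.26  5.63] [-0.51  0.26 -0.54] 0.1452164451178468 27.65045816078782
```

>>> step_arm(series=[0,0,0,0,0,0,0.3,0,0,0,0,0,0,0.4,0,0,0,0,0,0,0.5,0,0,-0.4,0,0,0,0.5,0,0,-0.8,0,0,0,0.5,0,0,-0.8,0,0,0,0.5,0,0,-0.8,0,0,0,0.5,0,0,0,0,0,0,1,0,0,0,0,0,0,1,0,0,0,0,0,0,1])

```text
time: 7.6
ee_pos: [594.7, 92.1, 210.4]
orientation: [-0.001, -0.17, 0.985, 0.0]
ft_force: [0.9, -0.1, -0.2]
gripper_width: 1.0
grip_force: 0.0
```

```bash
python3 - <<'E'
from h import *
f=grab('scene');G=cloud(f);t=grab('top');W=cloud(t)
for C in(G,W):
    L=(C[...,:2]-T0)@np.array([[np.cos(TH),-np.sin(TH)],[np.sin(TH),np.cos(TH)]])
    m=(np.hypot(L[...,0]-45,L[...,1]-70)<32)&(C[...,2]>94)&(C[...,2]<112)
    if m.sum()>5: ev,V=np.linalg.eigh(np.cov(L[m].T));P(m.sum(),L[m].mean(0),V[:,1],np.sqrt(ev))
plan(491,270.5,160)
E
```

```text
30 [38.05 68.51] [-0.99 -0.13] [ 3.6  11.57]
45 [44.   70.94] [-1.    0.02] [ 4.01 10.48]
at [594.83  92.12 210.44] psi 109.6 tilt 0.11 t 7.7 | sum x,y,z shares [0.95 5.07 1.26] turn z 0.0
```

>>> step_arm(series=[0.1,0.7,0,0,0,0,1,0.15,0.8,0.1,0,0,0,1,0.2,0.9,0.1,0,0,0,1,0.2,0.9,0.1,0,0,0,1,0.2,0.9,0.2,0,0,0,1,0.1,0.87,0.3,0,0,0,1,0,0,0.5,0,0,0,1,0,0,0.8,0,0,0,1,0,0,0.8,0,0,0,1,0,0,0.4,0,0,0,1])

```text
time: 8.95
ee_pos: [490.5, 270.2, 77.4]
orientation: [-0.002, -0.17, 0.985, -0.0]
ft_force: [0.1, 1.2, 0.3]
gripper_width: 0.995
grip_force: 0.0
```

```bash
python3 - <<'E'
from h import *
plan(491,270.5,60)
E
```

```text
at [490.51 270.15  77.39] psi 109.6 tilt 0.19 t 8.95 | sum x,y,z shares [-0.01  0.    0.43] turn z 0.0
```

>>> step_arm(series=[0,0,0.3,0,0,0,1,0,0,0.15,0,0,0,0.8,0,0,0,0,0,0,0.6,0,0,0,0,0,0,0.5,0,0,0,0,0,0,0.3,0,0,0,0,0,0,0.3,0,0,0,0,0,0,0.3,0,0,0,0,0,0,0.3,0,0,0,0,0,0,0.3,0,0,-0.3,0,0,0,0.3], force=25)

```text
time: 10.2
ee_pos: [490.8, 270.1, 73.0]
orientation: [-0.001, -0.17, 0.985, -0.0]
ft_force: [-0.9, 0.6, -0.9]
gripper_width: 0.387
grip_force: 23.9
```

```bash
python3 - <<'E'
from h import *
plan(400,170,110);o=env.get_obs();P(o['ft_force'],o['gripper_width'],o['grip_force'])
E
```

```text
at [490.77 270.1   72.99] psi 109.6 tilt 0.13 t 10.2 | sum x,y,z shares [ 2.98 -1.6  -0.93] turn z 0.0
[-0.85  0.56 -0.93] 0.38749792991446264 23.914804221130908
```

```bash
python3 - <<'E'
from h import *
f=grab('scene');g=grab('top')
a=cv2.resize(f['pixels'][110:240,100:230],(400,400),interpolation=cv2.INTER_CUBIC);b=cv2.resize(g['pixels'][215:315,115:215],(400,400),interpolation=cv2.INTER_CUBIC)
cv2.imwrite('pics/shk.png',cv2.cvtColor(np.hstack([a,b]),cv2.COLOR_RGB2BGR))
E
```

```text
(no output)
```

View pics/shk.png

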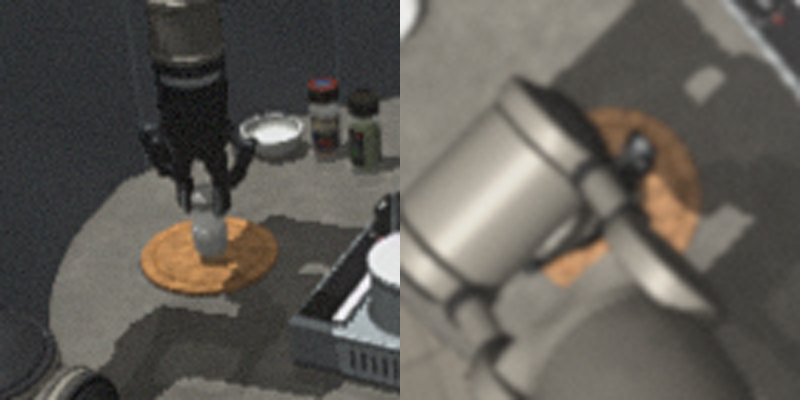

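The left half shows the fingers holding the shaker upright near crop (208,205), its white body hanging down to (210,260) over the trivet. I'll measure the heights.

```bash
python3 - <<'E'
from h import *
f=grab('scene');G=cloud(f);hsv=cv2.cvtColor(f['pixels'],cv2.COLOR_RGB2HSV)
for v in range(160,200,3):
    u=100+int(209/400*130); row=f['pixels'][v,u-10:u+11].max(1)
    P(v,u,G[v,u],f['pixels'][v,u],'w',''.join('#' if (s<70 and x>95) else '.' for s,x in zip(hsv[v,u-10:u+11,1],row)))
E
```

```text
160 167 [479.71 245.53 164.9 ] [12 13 14] w .................##..
163 167 [479.95 247.44 152.62] [33 34 34] w ......###........##..
166 167 [645.22 429.44   2.57] [133 126 119] w .....######..........
169 167 [501.69 274.52 109.7 ] [80 80 75] w ......##.............
172 167 [488.47 261.76 108.36] [96 94 90] w .....######.......###
175 167 [487.28 262.18  96.73] [102 101  97] w #......####........##
178 167 [485.48 261.94  85.55] [93 93 90] w ###..####..#.....####
181 167 [486.39 264.68  71.86] [124 123 118] w ####.###########.....
184 167 [478.86 258.14  65.75] [126 124 119] w ......#########.#....
187 167 [479.99 261.15  51.67] [105 101  96] w ......#####.....#....
190 167 [479.14 262.    39.29] [92 92 90] w .......#.............
193 167 [479.14 263.81  25.99] [85 70 59] w .....................
196 167 [483.58 270.55   8.25] [146 108  68] w .....................
199 167 [466.56 253.47  11.4 ] [175 130  85] w .....................
```

>>> step_arm(series=[0,0,-0.4,0,0,0,0.3,0.3,-0.2,-0.3,0,0,0,0.3,0.6,-0.3,0,0,0,0,0.3,0.6,-0.3,0,0,0,0,0.3,0.6,-0.3,0,0,0,0,0.3,0.6,-0.3,0,0,0,0,0.3,0.3,-0.2,0.2,0,0,0,0.3,0,0,0.4,0,0,0,0.3,0,0,0.3,0,0,0,0.3,0,0,0,0,0,0,0.3])

```text
time: 11.6
ee_pos: [399.3, 169.7, 65.1]
orientation: [-0.001, -0.17, 0.985, -0.0]
ft_force: [0.1, 0.3, 0.0]
gripper_width: 0.383
grip_force: 24.1
```

```bash
python3 - <<'E'
from h import *
plan(400,170,51);o=env.get_obs();P(o['ft_force'],o['gripper_width'],o['grip_force'])
f=grab('scene')
cv2.imwrite('pics/shk2.png',cv2.cvtColor(cv2.resize(f['pixels'][130:260,90:240],None,fx=4,fy=4,interpolation=cv2.INTER_CUBIC),cv2.COLOR_RGB2BGR))
E
```

```text
at [399.3  169.74  65.08] psi 109.6 tilt 0.08 t 11.6 | sum x,y,z shares [-0.02  0.    0.35] turn z 0.0
[0.08 0.32 0.02] 0.38334179545702257 24.070081355748698
```

View pics/shk2.png

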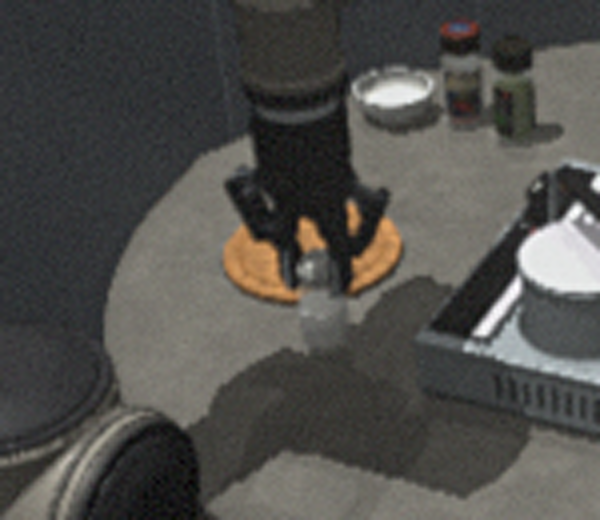

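The shaker hangs upright in the fingers, its top at crop (315,265) and its base at (322,350), just above the counter. I'll lower it gently until contact.

>>> step_arm(series=[0,0,0.1,0,0,0,0.3,0,0,0.1,0,0,0,0.3,0,0,0.1,0,0,0,0.3,0,0,0,0,0,0,0.3,0,0,0,0,0,0,0.3,0,0,0,0,0,0,0.3,0,0,0,0,0,0,0.3,0,0,0,0,0,0,0.3,0,0,0,0,0,0,0.3,0,0,0,0,0,0,0.3])

```text
time: 12.9
ee_pos: [399.9, 170.0, 53.4]
orientation: [0.0, -0.17, 0.985, 0.0]
ft_force: [-0.6, 0.7, -1.6]
gripper_width: 0.383
grip_force: 24.1
```

```bash
python3 - <<'E'
from h import *
plan(400,170,51);o=env.get_obs();P(o['ft_force'],o['torque'],o['gripper_width'])
f=grab('scene');G=cloud(f)
m=(np.hypot(G[...,0]-400,G[...,1]-170)<28)&(G[...,2]>3)&(G[...,2]<45);P(m.sum(),G[m].mean(0),np.percentile(G[m][:,2],[0,10,90,100]))
E
```

```text
at [399.92 170.03  53.44] psi 109.6 tilt 0.01 t 12.9 | sum x,y,z shares [-0.   -0.    0.06] turn z 0.0
[-0.59  0.73 -1.61] [-0.05  0.02  0.02] 0.3827400747657522
130 [392.89 161.49  25.64] [ 3.22  7.03 41.62 43.85]
```

Still hanging (−1.6 N). I'll lower another 3 mm or so, then release.

>>> step_arm(series=[0,0,0.03,0,0,0,0.3,0,0,0.03,0,0,0,0.3,0,0,0.02,0,0,0,0.3,0,0,0,0,0,0,0.3,0,0,0,0,0,0,0.3,0,0,0,0,0,0,0.3,0,0,0,0,0,0,0.3,0,0,0,0,0,0,0.3,0,0,0,0,0,0,0.3,0,0,0,0,0,0,0.3])

```text
time: 14.2
ee_pos: [400.9, 170.6, 51.9]
orientation: [0.002, -0.17, 0.985, 0.0]
ft_force: [-3.0, 1.3, 19.5]
gripper_width: 0.385
grip_force: 26.4
```

```bash
python3 - <<'E'
from h import *
plan(400,170,51);o=env.get_obs();P(o['ft_force'],o['torque'],o['gripper_width'])
E
```

```text
at [400.88 170.61  51.89] psi 109.6 tilt 0.19 t 14.2 | sum x,y,z shares [ 0.03 -0.01  0.02] turn z 0.0
[-2.97  1.33 19.45] [0.27 0.64 0.06] 0.38528020492034865
```

>>> step_arm(series=[0,0,-0.03,0,0,0,0.3,0,0,0,0,0,0,0.3,0,0,0,0,0,0,0.5,0,0,0,0,0,0,0.7,0,0,0,0,0,0,1,0,0,0,0,0,0,1,0,0,-0.5,0,0,0,1,0,0,-1,0,0,0,1,0,0,-1,0,0,0,1,0,0,-1,0,0,0,1])

```text
time: 15.45
ee_pos: [399.7, 169.9, 192.6]
orientation: [-0.0, -0.17, 0.985, 0.0]
ft_force: [1.1, 0.9, -0.9]
gripper_width: 1.0
grip_force: 0.0
```

```bash
python3 - <<'E'
from h import *
f=grab('scene');G=cloud(f)
for lo,hi in((5,30),(30,60),(60,75),(78,100)):
    m=(np.hypot(G[...,0]-400,G[...,1]-170)<35)&(G[...,2]>lo)&(G[...,2]<hi)&(np.abs(G[...,1]-170)<40);P(lo,m.sum(),G[m].mean(0))
o=env.get_obs();P('pot psi -25.6');plan(500.5,-28,240,-25.6); plan(500.5,-28,240,154.4)
E
```

```text
5 69 [394.38 161.52  18.17]
30 105 [392.66 162.84  44.28]
60 40 [394.4  163.72  67.34]
78 58 [397.63 167.69  84.7 ]
pot psi -25.6
at [402.18 170.61 197.47] psi 109.6 tilt 0.48 t 15.5 | sum x,y,z shares [-3.42  4.36 -1.06] turn z 1.502
at [402.18 170.61 197.47] psi 109.6 tilt 0.48 t 15.5 | sum x,y,z shares [ 3.42 -4.36 -1.06] turn z -0.498
```

>>> step_arm(series=[0,0,-0.3,0,0,0.1,0.7,0,0,-0.3,0,0,0.1,0.7,0,0,-0.4,0,0,0.1,0.7,0,0,0,0,0,0.1,0.7,0,0,0,0,0,0.1,0.7,0,0,0,0,0,0.1,0.7,0,0,0,0,0,0.1,0.7,0,0,0,0,0,0.1,0.7,0,0,0,0,0,0.1,0.7,0,0,0,0,0,0.1,0.7])

```text
time: 16.75
ee_pos: [399.8, 169.9, 231.1]
orientation: [-0.0, 0.579, 0.815, -0.0]
ft_force: [0.4, -0.2, -0.3]
gripper_width: 0.7
grip_force: 0.0
```

>>> step_arm(series=[0,0,0,0,0,0.1,0.7,0,0,0,0,0,0.1,0.7,0,0,0,0,0,0.1,0.7,0,0,0,0,0,0.1,0.7,0,0,0,0,0,0.1,0.7,-0.7,0.8,0,0,0,0,0.7,-0.7,0.9,0,0,0,0,0.7,-0.7,0.9,0,0,0,0,0.7,-0.7,0.9,0,0,0,0,0.7,-0.6,0.8,0,0,0,0,0.7])

```text
time: 18.0
ee_pos: [497.3, -28.3, 231.1]
orientation: [-0.0, 0.846, 0.534, -0.0]
ft_force: [0.1, 0.6, -0.3]
gripper_width: 0.698
grip_force: 0.0
```

```bash
python3 - <<'E'
from h import *
plan(500.5,-28.5,182,-25.6)
E
```

```text
at [497.28 -28.28 231.06] psi -25.5 tilt 0.01 t 18.0 | sum x,y,z shares [0.03 0.07 1.23] turn z 0.001
```

>>> step_arm(series=[0,0.05,0.3,0,0,0,0.7,0,0,0.4,0,0,0,0.7,0,0,0.4,0,0,0,0.7,0,0,0.15,0,0,0,0.7,0,0,0,0,0,0,0.5,0,0,0,0,0,0,0.3,0,0,0,0,0,0,0.2,0,0,0,0,0,0,0,0,0,0,0,0,0,0,0,0,0,0,0,0,0], force=70)

```text
time: 19.25
ee_pos: [501.6, -28.4, 185.5]
orientation: [0.004, 0.845, 0.534, 0.003]
ft_force: [-0.3, -1.8, 21.7]
gripper_width: 0.003
grip_force: 10.7
```

```bash
python3 - <<'E'
from h import *
plan(500.5,-28.5,182,-25.6);o=env.get_obs();P(o['ft_force'],o['torque'],o['gripper_width'],o['grip_force'])
E
```

```text
at [501.58 -28.44 185.55] psi -25.4 tilt 0.58 t 19.25 | sum x,y,z shares [-0.01 -0.02  0.09] turn z 0.002
[-0.26 -1.81 21.72] [-0.2   0.01  0.02] 0.002699344128310534 10.681571960449219
```

```bash
python3 - <<'E'
from h import *
f=grab('scene');G=cloud(f)
cv2.imwrite('pics/pot.png',cv2.cvtColor(cv2.resize(f['pixels'][110:240,180:300],None,fx=4.5,fy=4.5,interpolation=cv2.INTER_CUBIC),cv2.COLOR_RGB2BGR))
E
```

```text
(no output)
```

View pics/pot.png

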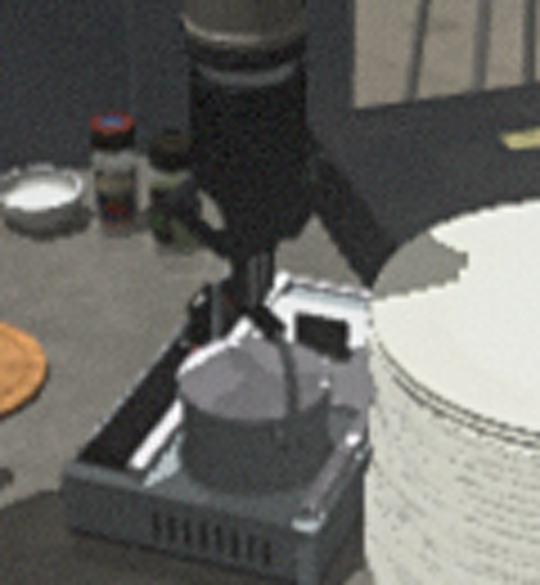

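The shut fingers stand on top of the pot's black grip at crop (260,310), so they closed above it. The real fingertips are higher than I assumed. I'll measure them.

```bash
python3 - <<'E'
from h import *
f=grab('scene');G=cloud(f)
for u in (236,238):
  for v in range(160,186,2): P(u,v,G[v,u],f['pixels'][v,u])
o=env.get_obs();P(o['joint_pos'],o['ee_pos'])
E
```

```text
236 160 [487.25 -41.02 255.09] [31 29 29]
236 162 [490.05 -38.69 246.26] [34 35 33]
236 164 [490.86 -37.91 238.79] [26 27 24]
236 166 [491.8  -37.02 231.17] [46 48 48]
236 168 [494.17 -35.03 222.46] [71 72 72]
236 170 [492.56 -36.13 216.62] [69 71 70]
236 172 [491.88 -36.5  210.07] [65 68 71]
236 174 [493.28 -35.26 201.91] [65 67 68]
236 176 [493.27 -35.1  194.77] [67 73 69]
236 178 [497.51 -31.65 184.31] [37 39 36]
236 180 [486.95 -39.71 185.29] [34 31 33]
236 182 [482.63 -42.91 181.48] [105 106 106]
236 184 [617.44  62.22  66.96] [195 195 198]
238 160 [499.55 -39.02 248.87] [33 32 35]
238 162 [496.87 -40.94 243.89] [37 40 42]
238 164 [500.31 -38.16 234.51] [40 37 37]
238 166 [505.56 -34.   223.73] [56 58 59]
238 168 [499.78 -38.31 220.93] [65 64 65]
238 170 [497.48 -39.94 215.58] [63 65 61]
238 172 [499.79 -38.03 206.79] [54 58 59]
238 174 [500.18 -37.6  199.38] [48 42 46]
238 176 [495.97 -40.71 195.43] [72 73 69]
238 178 [494.57 -41.65 189.33] [40 45 42]
238 180 [488.57 -46.13 186.79] [35 31 31]
238 182 [482.13 -50.96 184.66] [35 36 35]
238 184 [476.63 -55.05 181.83] [100 102 101]
[-0.21  0.34  1.66 -0.    1.14  0.24] [501.57 -28.45 185.54]
```

Pads span true z ≈ 194–222 with the TCP reading 185.5, so the pad centre is about 21 mm above the reported TCP. I'll rise, open, and re-grip about 22 mm lower.

>>> step_arm(series=[0,0,-0.5,0,0,0,0,0,0,-0.5,0,0,0,0.6,0,0,0,0,0,0,0.6,0,0,0,0,0,0,0.6,0,0,0.3,0,0,0,0.6,0,0,0.4,0,0,0,0.6,0,0,0.4,0,0,0,0.6,0,0,0.2,0,0,0,0.6,0,0,0,0,0,0,0.6,0,0,0,0,0,0,0.6], force=70)

```text
time: 20.6
ee_pos: [498.9, -27.6, 169.7]
orientation: [0.0, 0.845, 0.534, 0.0]
ft_force: [0.0, 0.4, 0.4]
gripper_width: 0.598
grip_force: 0.0
```

```bash
python3 - <<'E'
from h import *
o=env.get_obs();P(o['ft_force'],o['torque'])
f=grab('top');W=cloud(f);im=f['pixels']
g=grab('scene');G=cloud(g)
m=(np.hypot(G[...,0]-500,G[...,1]+28)<60)&(G[...,2]>168)&(G[...,2]<192)&(g['pixels'].max(2)<60);p=G[m];P('grip pts',m.sum(),p.mean(0))
plan(501,-28.5,160,-25.6)
E
```

```text
[0.05 0.43 0.43] [-0.02  0.01  0.08]
grip pts 94 [495.6  -29.05 185.79]
at [498.95 -27.6  169.89] psi -25.4 tilt 0.06 t 20.7 | sum x,y,z shares [0.   0.06 0.25] turn z 0.002
```

>>> step_arm(series=[0,0.05,0.15,0,0,0,0.6,0,0,0.12,0,0,0,0.6,0,0,0,0,0,0,0.4,0,0,0,0,0,0,0.3,0,0,0,0,0,0,0.2,0,0,0,0,0,0,0,0,0,0,0,0,0,0,0,0,0,0,0,0,0,0,0,0,0,0,0,0,0,0,0,0,0,0,0])

```text
time: 21.95
ee_pos: [500.9, -28.5, 159.0]
orientation: [0.0, 0.845, 0.534, 0.001]
ft_force: [3.3, -1.0, 4.2]
gripper_width: 0.173
grip_force: 68.6
```

```bash
python3 - <<'E'
from h import *
o=env.get_obs();P(o['ft_force'],o['torque'],o['gripper_width'],o['grip_force'])
plan(501,-28.5,160,-25.6)
E
```

```text
[ 3.33 -0.98  4.16] [-0.05 -0.44  0.02] 0.17254522500257896 68.58414888381958
at [500.88 -28.53 159.  ] psi -25.4 tilt 0.08 t 21.95 | sum x,y,z shares [ 0.    0.   -0.03] turn z 0.002
```

>>> step_arm(series=[0,0,-0.08,0,0,0,0,0,0,-0.15,0,0,0,0,0,0,-0.25,0,0,0,0,0,0,-0.3,0,0,0,0,0,0,-0.35,0,0,0,0,0,0,-0.35,0,0,0,0,0,0,-0.35,0,0,0,0,0,0,-0.3,0,0,0,0,0,0,-0.2,0,0,0,0,0,0,0,0,0,0,0])

```text
time: 23.2
ee_pos: [500.7, -28.5, 252.3]
orientation: [0.0, 0.845, 0.534, 0.0]
ft_force: [-0.1, -0.3, -6.0]
gripper_width: 0.174
grip_force: 68.5
```

```bash
python3 - <<'E'
from h import *
o=env.get_obs();P(o['ft_force'],o['torque'],o['gripper_width'],o['grip_force'])
g=grab('scene');G=cloud(g)
x,y=o['ee_pos'][:2]
m=(np.hypot(G[...,0]-x,G[...,1]-y)<62)&(G[...,2]>80)&(G[...,2]<225);P('pot z',np.percentile(G[m][:,2],[1,5,50,95]))
f=dict(np.load('top0.npz'));P('trivet',ray(f,166.58,264.93,10))
plan(500,286,o['ee_pos'][2])
E
```

```text
[-0.06 -0.26 -5.98] [0.03 0.   0.04] 0.17420078713717277 68.4609317779541
pot z [125.43 131.18 192.91 223.97]
trivet [502.39 286.7   10.  ]
at [500.37 -28.4  251.74] psi -25.4 tilt 0.01 t 23.25 | sum x,y,z shares [ 7.09 -3.38 -0.02] turn z 0.0
```

>>> step_arm(series=[0.1,-0.05,0,0,0,0,0,0.25,-0.12,0,0,0,0,0,0.4,-0.19,0,0,0,0,0,0.5,-0.24,0,0,0,0,0,0.6,-0.28,0,0,0,0,0,0.6,-0.28,0,0,0,0,0,0.6,-0.28,0,0,0,0,0,0.6,-0.28,0,0,0,0,0,0.6,-0.28,0,0,0,0,0,0.6,-0.28,0,0,0,0,0])

```text
time: 24.5
ee_pos: [500.8, 188.1, 251.7]
orientation: [-0.0, 0.845, 0.535, -0.0]
ft_force: [1.0, -0.4, -5.2]
gripper_width: 0.174
grip_force: 68.4
```

>>> step_arm(series=[0.6,-0.28,0,0,0,0,0,0.6,-0.28,0,0,0,0,0,0.5,-0.24,0,0,0,0,0,0.35,-0.17,0,0,0,0,0,0.2,-0.1,0,0,0,0,0,0.05,-0.03,0,0,0,0,0,0,0,0.15,0,0,0,0,0,0,0.3,0,0,0,0,0,0,0.3,0,0,0,0,0,0,0.25,0,0,0,0])

```text
time: 25.75
ee_pos: [500.9, 287.5, 210.5]
orientation: [-0.0, 0.846, 0.534, -0.001]
ft_force: [-0.2, 0.7, -5.3]
gripper_width: 0.174
grip_force: 68.4
```

```bash
python3 - <<'E'
from h import *
o=env.get_obs();P(o['ft_force'],o['torque'],o['gripper_width'],o['grip_force'])
plan(502,286,145)
g=grab('scene');G=cloud(g);h=cv2.cvtColor(g['pixels'],cv2.COLOR_RGB2HSV)
m=(h[...,0]<18)&(h[...,1]>110)&(np.hypot(G[...,0]-502,G[...,1]-286)<95)&(abs(G[...,2]-10)<15)
P('cork',m.sum(),G[m].min(0),G[m].max(0))
x,y=o['ee_pos'][:2];b=o['ee_pos'][2]-131
m=(np.hypot(G[...,0]-x,G[...,1]-y)<75)&(G[...,2]>b+8)&(G[...,2]<b+95);p=G[m];P('pot',m.sum(),p.min(0),p.max(0),p.mean(0))
cv2.imwrite('pics/pot2.png',cv2.cvtColor(cv2.resize(g['pixels'][90:240,90:260],None,fx=4,fy=4,interpolation=cv2.INTER_CUBIC),cv2.COLOR_RGB2BGR))
E
```

```text
[-0.15  0.75 -5.31] [-0.01  0.02 -0.07] 0.17426802389325988 68.38824391365051
at [500.89 287.54 210.51] psi -25.5 tilt 0.07 t 25.75 | sum x,y,z shares [-0.02  0.04  1.64] turn z 0.0
cork 708 [419.54 205.32  -0.87] [590.18 365.53  16.04]
pot 664 [440.37 228.29  87.71] [543.23 330.29 174.44] [472.77 258.46 131.57]
```

View pics/pot2.png

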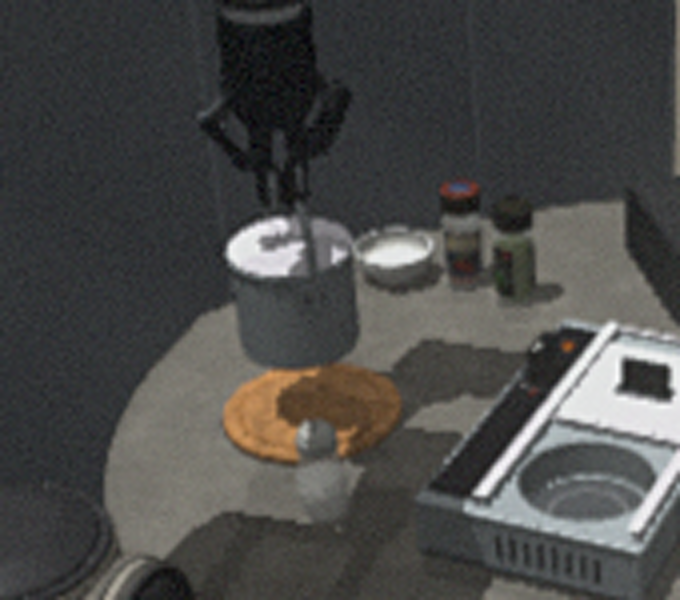

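The pot hangs level above the trivet, which is centred at crop (312,412). The shaker stands upright at (320,475) and the well is empty. Now I'll lower the pot.

>>> step_arm(series=[0,0,0.15,0,0,0,0,0,0,0.3,0,0,0,0,0,0,0.35,0,0,0,0,0,0,0.35,0,0,0,0,0,0,0.25,0,0,0,0,0,0,0.12,0,0,0,0,0,0,0.08,0,0,0,0,0,0,0.05,0,0,0,0,0,0,0.04,0,0,0,0,0,0,0,0,0,0,0])

```text
time: 27.05
ee_pos: [501.2, 288.0, 144.3]
orientation: [0.0, 0.845, 0.534, 0.0]
ft_force: [-0.6, 0.3, -5.7]
gripper_width: 0.172
grip_force: 68.4
```

```bash
python3 - <<'E'
from h import *
o=env.get_obs();P(o['ee_pos'],o['ft_force'],o['torque'],o['gripper_width'],o['grip_force'])
E
```

```text
[501.19 287.95 144.3 ] [-0.56  0.29 -5.71] [ 0.04 -0.01 -0.01] 0.1720165062682234 68.40377569198608
```

>>> step_arm(series=[0,0,0.03,0,0,0,0,0,0,0.02,0,0,0,0,0,0,0.02,0,0,0,0,0,0,0.01,0,0,0,0,0,0,0,0,0,0,0,0,0,0,0,0,0,0,0,0,0,0,0,0,0,0,0,0,0,0,0,0,0,0,0,0,0,0,0,0,0,0,0,0,0,0])

```text
time: 28.3
ee_pos: [501.3, 288.0, 141.1]
orientation: [0.0, 0.845, 0.534, 0.0]
ft_force: [-0.2, -0.1, -3.9]
gripper_width: 0.171
grip_force: 68.7
```

```bash
python3 - <<'E'
from h import *
o=env.get_obs();P(o['ee_pos'],o['ft_force'],o['torque'],o['gripper_width'],o['grip_force'])
E
```

```text
[501.25 287.95 141.13] [-0.23 -0.07 -3.86] [-0.04  0.06  0.01] 0.17135386584104584 68.68109464645386
```

Contact is starting. I'll go down about 1 mm more, then open and retreat.

>>> step_arm(series=[0,0,0.015,0,0,0,0,0,0,0.01,0,0,0,0,0,0,0,0,0,0,0,0,0,0,0,0,0,0,0,0,0,0,0,0,0.25,0,0,0,0,0,0,0.35,0,0,0,0,0,0,0.5,0,0,0,0,0,0,0.6,0,0,0,0,0,0,0.6,0,0,-0.5,0,0,0,0.6])

```text
time: 29.55
ee_pos: [500.2, 287.5, 158.8]
orientation: [-0.0, 0.845, 0.534, -0.002]
ft_force: [-0.2, 0.1, 0.3]
gripper_width: 0.597
grip_force: 0.0
```

>>> step_arm(series=[0,0,-0.8,0,0,0,0.6,0,0,-1,0,0,0,0.6,0,0,-0.5,0,0,0,0.6,0,0,0,0,0,-0.1,0.5,0,0,0,0,0,-0.1,0.5,0,0,0,0,0,-0.1,0.5,0,0,0,0,0,-0.1,0.5,0,0,0,0,0,-0.052,0.5,0,0,0,0,0,0,0.5,0,0,0,0,0,0,0.5])

```text
time: 30.8
ee_pos: [501.1, 287.9, 252.0]
orientation: [-0.0, 0.608, 0.794, 0.0]
ft_force: [-0.7, 0.3, -0.5]
gripper_width: 0.499
grip_force: 0.0
```

```bash
python3 - <<'E'
from h import *
t=grab('top');W=cloud(t);g=grab('scene');G=cloud(g)
Rw=np.array([[np.cos(TH),-np.sin(TH)],[np.sin(TH),np.cos(TH)]])
for C,F in((W,t),(G,g)):
    L=(C[...,:2]-T0)@Rw
    m=(abs(L[...,0]-30)<90)&(abs(L[...,1]+22)<35)&(C[...,2]>88)&(C[...,2]<106)&(F['pixels'].max(2)<110);P('cgrip',m.sum(),L[m].mean(0),(L[m].min(0)+L[m].max(0))/2)
    m=(np.hypot(C[...,0]-502,C[...,1]-287)<70)&(C[...,2]>100)&(C[...,2]<125);P('lid',m.sum(),C[m].mean(0),(C[m].min(0)+C[m].max(0))/2,np.percentile(C[m][:,2],[5,95]))
P(wm(51,-22));plan(*wm(51,-22),140,np.degrees(TH))
E
```

```text
cgrip 37 [ 50.64 -20.4 ] [ 51.04 -19.84]
lid 509 [507.28 272.46 111.54] [502.36 275.7  111.01] [104.94 117.36]
cgrip 47 [ 48.42 -24.95] [ 50.31 -24.79]
lid 415 [490.57 279.99 109.89] [500.56 289.75 112.38] [101.64 115.64]
[623.87   4.53]
at [501.14 287.94 252.  ] psi 15.2 tilt 0.0 t 30.9 | sum x,y,z shares [-7.64  1.12  2.8 ] turn z 0.001
```

>>> step_arm(series=[-0.5,0.1,0,0,0,0,0.5,-0.9,0.14,0,0,0,0,0.5,-0.9,0.14,0,0,0,0,0.5,-0.9,0.14,0,0,0,0,0.5,-0.9,0.14,0,0,0,0,0.5,-0.9,0.14,0.3,0,0,0,0.5,-0.9,0.14,0.5,0,0,0,0.5,-0.9,0.12,0.6,0,0,0,0.5,-0.84,0.06,0.7,0,0,0,0.5,0,0,0.6,0,0,0,0.5])

```text
time: 32.15
ee_pos: [625.2, 0.8, 142.6]
orientation: [0.0, 0.609, 0.793, -0.0]
ft_force: [-0.9, 0.7, 0.3]
gripper_width: 0.503
grip_force: 0.0
```

```bash
python3 - <<'E'
from h import *
plan(*wm(51,-22),76,np.degrees(TH))
E
```

```text
at [625.19   0.8  142.63] psi 15.0 tilt 0.05 t 32.15 | sum x,y,z shares [ 0.1  -0.01  1.67] turn z -0.001
```

>>> step_arm(series=[0.1,0,0.4,0,0,0,0.5,0,0,0.5,0,0,0,0.5,0,0,0.4,0,0,0,0.5,0,0,0.25,0,0,0,0.5,0,0,0.1,0,0,0,0.5,0,0,0,0,0,0,0.3,0,0,0,0,0,0,0.1,0,0,0,0,0,0,0,0,0,0,0,0,0,0,0,0,0,0,0,0,0], force=40)

```text
time: 33.4
ee_pos: [624.2, 8.8, 78.8]
orientation: [0.001, 0.607, 0.795, 0.001]
ft_force: [0.2, 0.1, 5.6]
gripper_width: 0.133
grip_force: 42.0
```

```bash
python3 - <<'E'
from h import *
o=env.get_obs();P(o['ee_pos'],o['ft_force'],o['torque'],o['gripper_width'],o['grip_force'])
P('local',(o['ee_pos'][:2]-T0)@np.array([[np.cos(TH),-np.sin(TH)],[np.sin(TH),np.cos(TH)]]))
plan(*wm(-78,-22),76)
E
```

```text
[624.25   8.76  78.79] [0.17 0.11 5.59] [ 0.11 -0.01 -0.22] 0.13277576083429596 42.01200485229492
local [ 52.46 -18.02]
at [624.25   8.76  78.79] psi 15.2 tilt 0.1 t 33.4 | sum x,y,z shares [-0.09 -3.26  0.07] turn z 0.0
```

>>> step_arm(series=[0,-0.2,0,0,0,0,0,0,-0.35,0,0,0,0,0,0,-0.4,0,0,0,0,0,0,-0.4,0,0,0,0,0,0,-0.4,0,0,0,0,0,0,-0.4,0,0,0,0,0,0,-0.4,0,0,0,0,0,0,-0.3,0,0,0,0,0,0,-0.2,0,0,0,0,0,0,-0.1,0,0,0,0,0])

```text
time: 34.65
ee_pos: [502.0, -23.7, 78.7]
orientation: [0.0, 0.607, 0.795, 0.001]
ft_force: [0.9, 5.3, 7.5]
gripper_width: 0.126
grip_force: 42.4
```

>>> step_arm(series=[0,-0.05,0,0,0,0,0,0,-0.04,0,0,0,0,0,0,-0.03,0,0,0,0,0,0,-0.02,0,0,0,0,0,0,0,0,0,0,0,0,0,0,0,0,0,0,0,0,0,0,0,0,0,0,0,0,0,0,0,0,0,0,0,0,0,0,0,0,0,0,0,0,0,0,0])

```text
time: 35.9
ee_pos: [499.3, -24.4, 78.8]
orientation: [0.002, 0.607, 0.794, 0.003]
ft_force: [9.0, 10.3, 1.1]
gripper_width: 0.128
grip_force: 41.6
```

```bash
python3 - <<'E'
from h import *
o=env.get_obs();P(o['ee_pos'],o['ft_force'],o['torque'],o['gripper_width'],o['grip_force'])
P('local',(o['ee_pos'][:2]-T0)@np.array([[np.cos(TH),-np.sin(TH)],[np.sin(TH),np.cos(TH)]]))
E
```

```text
[499.29 -24.42  78.78] [ 9.04 10.3   1.09] [ 1.58 -1.37 -0.18] 0.12774344633136886 41.57681465148926
local [-76.82 -17.53]
```

>>> step_arm(series=[0,-0.03,0,0,0,0,0,0,-0.03,0,0,0,0,0,0,0,0,0,0,0,0,0,0,0,0,0,0,0,0,0,0,0,0,0,0,0,0,0,0,0,0,0,0,0,0,0,0,0,0,0,0,0,0,0,0,0,0,0,0,0,0,0,0,0,0,0,0,0,0,0])

```text
time: 37.15
ee_pos: [499.3, -24.5, 78.8]
orientation: [0.004, 0.608, 0.794, 0.004]
ft_force: [17.9, 14.4, -5.5]
gripper_width: 0.133
grip_force: 40.9
```

```bash
python3 - <<'E'
from h import *
o=env.get_obs();P(o['ee_pos'],o['ft_force'],o['torque'],o['gripper_width'],o['grip_force'])
P('local',(o['ee_pos'][:2]-T0)@np.array([[np.cos(TH),-np.sin(TH)],[np.sin(TH),np.cos(TH)]]))
E
```

```text
[499.26 -24.46  78.84] [17.9  14.38 -5.52] [ 2.28 -2.56 -0.08] 0.13270382516171164 40.90326011180878
local [-76.86 -17.56]
```

>>> step_arm(series=[0,0,0,0,0,0,0.3,0,0,0,0,0,0,0.5,0,0,0,0,0,0,0.5,0,0,0,0,0,0,0.5,0,0,-0.4,0,0,0,0.5,0,0,-0.8,0,0,0,0.5,0,0,-1,0,0,0,0.5,0,0,-1,0,0,0,0.5,0,0,-1,0,0,0,0.5,0,0,-0.3,0,0,0,0.5])

```text
time: 38.4
ee_pos: [495.2, -26.8, 260.4]
orientation: [0.002, 0.607, 0.795, 0.001]
ft_force: [-0.0, -0.4, -0.8]
gripper_width: 0.5
grip_force: 0.0
```

```bash
python3 - <<'E'
from h import *
o=env.get_obs();P(o['ee_pos'],o['ft_force'],o['gripper_width'],o['time'])
g=grab('scene');cv2.imwrite('pics/end.png',cv2.cvtColor(cv2.resize(g['pixels'][120:310,110:400],None,fx=2.7,fy=2.7,interpolation=cv2.INTER_CUBIC),cv2.COLOR_RGB2BGR))
Rw=np.array([[np.cos(TH),-np.sin(TH)],[np.sin(TH),np.cos(TH)]])
t=grab('top')
for F in(t,g):
    C=cloud(F);L=(C[...,:2]-T0)@Rw
    m=(abs(L[...,0]+70)<50)&(abs(L[...,1]+22)<35)&(C[...,2]>86)&(C[...,2]<106)&(F['pixels'].max(2)<110)
    if m.sum()>4:P('cgrip',m.sum(),L[m].mean(0))
    m=(np.hypot(L[...,0]-45,L[...,1]-70)<32)&(C[...,2]>94)&(C[...,2]<112)
    if m.sum()>5: ev,V=np.linalg.eigh(np.cov(L[m].T));P('dial',m.sum(),L[m].mean(0),V[:,1])
E
```

```text
[495.17 -26.79 260.38] [-0.   -0.36 -0.78] 0.5004238610255153 38.4
cgrip 14 [-77.96  -4.61]
dial 49 [45.48 71.07] [-1.   -0.01]
cgrip 58 [-81.75 -24.41]
dial 38 [41.15 67.75] [-1.   -0.04]
```

View pics/end.png

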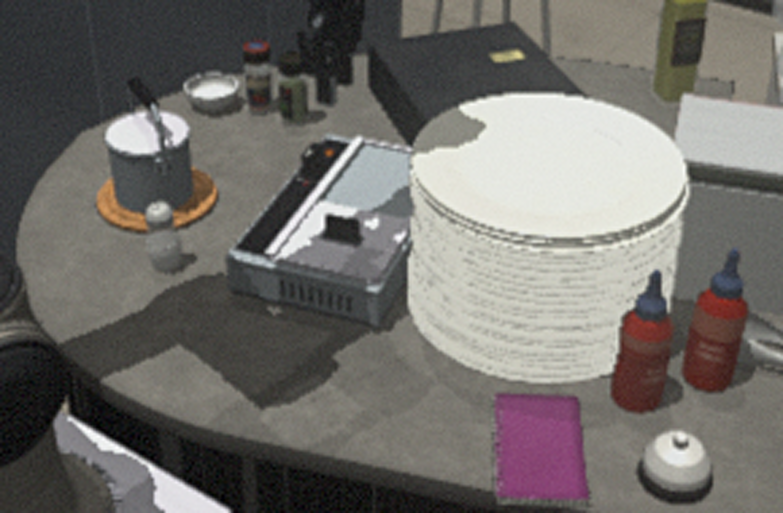

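The pot stands upright on the trivet at (150,170) and the shaker upright on the counter at (163,240). The cover is shut, with its grip at (343,228), and the dial is at off.

```bash
python3 -c "
from rig import env
print(env.sign_off())"
```

```text
the job is handed in; nothing more can be done
None
```

The warmer is closed down and the job handed in at about 38 s: dial off against its stop, shaker upright on the bare counter, pot upright on the trivet, cover shut against its stop. My first try at gripping the pot closed on top of its handle without moving it, and the second held.

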